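# Clamp the brass block by feel in the measuring fixture

### The arm

A 7-joint arm with a two-finger parallel gripper is mounted at the origin on the work surface. World frame = base frame: x ahead of the robot, y to its left, z up, the work surface at z = 0. Lengths are in m, angles in rad, forces in N, time in s.
With the tool pointing down it reaches from about 0.35 to 0.9 m from the base axis. Payload 8.1 kg.
Tool frame: the origin (TCP) lies on the mounting face of the last link; the fingertips stand 173 mm ahead of it and the grasp point (between the pads) lies 155 mm ahead of it; z points along the fingers, y is the line along which they close (so a half turn about z gives the same grasp; the last joint's range is limited). The gripper opens to 85 mm and grips with 20 to 120 N. Pads are 22 mm wide; open, the fingers measure 114 mm over their backs; the gripper's body (76 mm by 85 mm) begins 54 mm behind the grasp point. The pads swing forward as they close: fully open they stand 13 mm farther back than shut.
Start: joints at [1.073, 0.434, 0.025, 1.573, -0.012, 1.134, -0.075], TCP at [0.24, -0.577, 0.405] pointing down, gripper open.
Joint ranges: [-2.62, 2.62], [-0.44, 2.09], [-1.27, 1.32], [0.08, 2.57], [-1.32, 4.46], [0.12, 2], [-2.74, 2.74]. Speed limits (rad/s): [2.22, 2.22, 3.01, 3.01, 3.14, 3.14, 3.14].

### API

Orientations are given as [roll, pitch, yaw] about the fixed x, y, z axes, in that order (R = Rz(yaw) Ry(pitch) Rx(roll)).
In Python, from cell import arm, viewer gives the robot as it stands. Calls block until the motion is done:
- arm.move_pose(position, orientation): joint-space move of the TCP to a pose.
- arm.move_straight(position, rate=0.15, rot=None, f_stop=None): straight line of the TCP; rot=None keeps the orientation; rate is the mean speed in m/s. With f_stop (N) it stops when the force on the tool has changed by that much, and returns True; else False.
- arm.move_j(angles): joint-space move.
- arm.grip(opening, grasp_force=None): finger opening in m; grasp_force is the grip in N (None keeps the last); returns when the fingers have stopped.
- arm.wait(seconds).
- arm.inverse_kinematics(position, orientation): joint angles nearest the present ones, or None.
- arm.observe(): the state.
- viewer.snapshot(name): name is "side" or "top"; returns a dict with "image" (480x640x3 uint8, red, green, blue), "intrinsics" (3x3 intrinsics, pixels), "world_to_cam" (4x4, takes a point from world to camera coordinates). Camera axes: x right, y down, z forward; pixel columns grow to the right and rows downward; lengths in m; the calibration is good to about 2 mm. A picture is of the moment at which its call begins. There is no depth.
A pose or a line that the arm cannot do raises arm.MotionError and nothing moves.
- arm.sign_off(): hands the job in; it is judged then, once.
The state is a dict: "clock": time; "joints": joint angles; "joint_vel": joint speeds; "joint_torque": joint torques, N m; "tool_pos": TCP position; "tcp_rot": TCP orientation; "force": force on the tool from outside, world axes, zero at the start; "torque": the same for the moment, N m; "width": finger opening in m; "finger_force": force on a finger pad.
Only numpy, scipy, OpenCV 4.12 (cv2) and the standard library are available. Lean on these libraries where they do the work, as an engineer would, in place of code of your own. Each camera call takes 0.05 s, during which the arm holds its last target. There are 200 camera calls.

### The job

Take the brass block from the rubber mat, stand it upright between the side rails of the white holding fixture, between the steel stop and the blue jaw, and let go of it. Then wind the black handwheel clockwise by its red handle until the jaw has pushed the block against the stop and the wheel has gone firm, which is when the handle needs about 5 N more push than when it ran free, and let go with the block clamped; do not overtighten, and leave the other two workpieces on the mat where they are.

Things in the scene. Friction and masses are not known exactly. Their poses are not given: they have to be found in the camera images.
- brass_block: Loose brass block, 32 mm (its x) by 40 mm (its y) by 50 mm tall, 0.35 to 0.65 kg, dark round spot on top; origin at its centre, z up. Stands on a 4 mm thick black rubber mat in one of three places 95 mm apart; an aluminium block and a dark spool stand in the others. It goes into the fixture with its x along the fixture's x (either way round).
- fixture: Fixed white holding fixture, base 110 mm (x) by 360 mm (y), its top (the bed) 30 mm above the table; origin under its centre. Steel stop at the -y end, 80 mm above the table; a gear housing with the handwheel on top at y = 57 to 143 mm. Two side rails along y (y = -125 to -30 mm), 10 mm high above the bed, leave a channel x = -18.5 to +18.5 mm for the block.
- stop_face (a point): Middle of the stop's face, 55 mm above the table, at x = 0, y = -125 mm in the fixture's frame; the face is 60 mm wide and looks to the fixture's +y. A block standing against it has its centre 20 mm from this point, at fixture y = -105 mm.
- jaw: Blue jaw carriage, 54 mm wide, 45 mm high; origin at the lower edge of its front face (towards the stop), 30 mm above the table. The wheel drives it towards the stop (fixture -y), 6 mm per rad. A round steel nose (20 mm diameter, on a stiff spring) sticks out of that face towards the stop, screwed out anywhere from 6 to 18 mm (differs each time).
- wheel_axis (a point): Point on the handwheel's upright axis, 136 mm above the table, at the handle's half height. The wheel is a disc of 68 mm radius whose top is 108 mm above the table.
- handle_mid (a point): Centre of the red upright handle: a cylinder of 18 mm diameter and 50 mm height (111 to 161 mm above the table), 58 mm from the wheel's axis; it spins freely about its own axis, so it can be held without turning the hand.
- wheel (a joint): Handwheel angle, rad; grows clockwise seen from above (tightening), 0 to 2 at the start. Stays where it is left. Free, it needs about 8 N at the handle along its circle; once the jaw squeezes the block on the stop it climbs about 1 N per 0.1 rad: 5 N above free (compare like with like: standing still reads 2 N less than moving) is the set feel, 7 N too much. It takes 4.5 to 9.5 rad.
- alu_block: Bystander: aluminium block, 32 by 40 by 50 mm, with a dark groove line on top; origin at its centre. Leave alone.
- steel_spool: Bystander: dark steel spool, 38 mm diameter, 40 mm tall; origin at its centre. Leave alone.
There are look-alikes about, which are no part of the job. There is more than one size of the brass_block; the job needs the smallest.

How it is judged:
By the outcome, as a careful person would: the job done as asked, in the order asked, and still so for the second after the job is handed in, with the robot touching nothing.
It also fails if it takes over 72 s, if anything falls off the work surface, if the arm or the gripper's body presses on something with over 40 N, if the wrist force passes 120 N, or if a joint passes its speed limit or range.

## Working session

There is one attempt and no reset: what is moved stays moved. The work goes in short steps, each a Python script; the robot and the scene stay as the last script left them, time stands still between calls to the robot, and variables do not carry over. Pictures are saved under pics/ and viewed, at most 10 in all, crops included, and the job is handed in when it is done.

```bash
ls; mkdir -p pics; python3 - <<'E'
from cell import arm, viewer
import cv2, numpy as np
for n in ("top","side"):
    s=viewer.snapshot(n); cv2.imwrite(f"pics/{n}0.png",s["image"][:,:,::-1]); print(n,np.round(s["intrinsics"],1).tolist(),np.round(s["world_to_cam"],3).tolist())
print({k:np.round(v,3) for k,v in arm.observe().items()})
E
```

```text
pics
top [[510.6, 0.0, 319.8], [0.0, 510.6, 240.6], [0.0, 0.0, 1.0]] [[0.009, -1.0, -0.022, -0.101], [-0.982, -0.005, -0.189, 0.606], [0.188, 0.023, -0.982, 0.869], [0.0, 0.0, 0.0, 1.0]]
side [[434.5, 0.0, 319.7], [0.0, 434.5, 240.0], [0.0, 0.0, 1.0]] [[-0.823, -0.567, -0.01, 0.449], [-0.433, 0.639, -0.636, 0.399], [0.367, -0.52, -0.771, 0.784], [0.0, 0.0, 0.0, 1.0]]
{'clock': np.float64(0.1), 'joints': array([ 1.073,  0.435,  0.025,  1.574, -0.012,  1.134, -0.075]), 'joint_vel': array([-0.   , -0.002, -0.001, -0.003, -0.   ,  0.002,  0.001]), 'joint_torque': array([ 3.0000e-03, -6.7176e+01,  1.0280e+00, -3.1691e+01,  1.6000e-02,
        7.0000e-03,  0.0000e+00]), 'tool_pos': array([ 0.24 , -0.577,  0.404]), 'tcp_rot': array([-3.14 ,  0.   ,  0.395]), 'force': array([-0.035, -0.01 ,  1.294]), 'torque': array([0.034, 0.036, 0.008]), 'finger_force': np.float64(0.0), 'width': np.float64(0.085)}
```

View pics/top0.png

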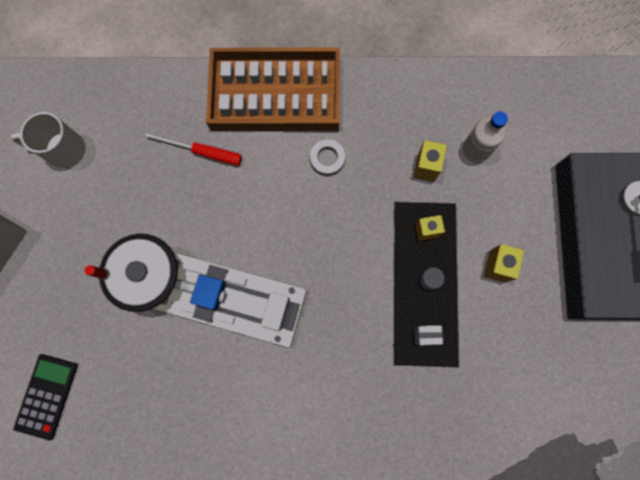

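View pics/side0.png

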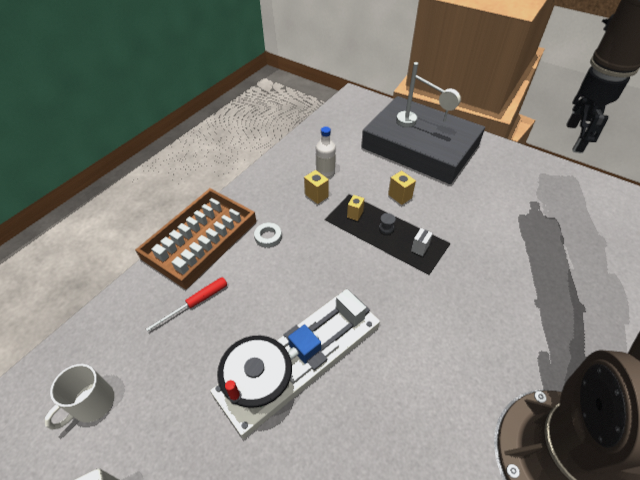

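The top view shows the small brass block on the mat at about (432,227), with the spool at (433,279) and the aluminium block at (429,335). The wheel is at (138,272), the red handle at (92,271), the jaw at (208,292) and the stop at about (276,312). The two larger brass blocks, at (432,160) and (507,263), are the look-alikes.

```bash
cat > h.py <<'E'
import cv2, numpy as np
from cell import arm, viewer
def ray(s,px,z):
    K=np.array(s["intrinsics"]);T=np.array(s["world_to_cam"]);R,t=T[:3,:3],T[:3,3]
    px=np.atleast_2d(np.array(px,float)); d=(np.linalg.inv(K)@np.c_[px,np.ones(len(px))].T).T@R
    c=-R.T@t
    return c+d*((z-c[2])/d[:,2])[:,None]
def proj(s,P):
    K=np.array(s["intrinsics"]);T=np.array(s["world_to_cam"])
    q=(K@(T[:3,:3]@np.atleast_2d(P).T+T[:3,3:])).T
    return q[:,:2]/q[:,2:]
def mask(s,lo,hi,roi):
    h=cv2.cvtColor(s["image"],cv2.COLOR_RGB2HSV); m=cv2.inRange(h,lo,hi); o=np.zeros_like(m); x0,y0,x1,y1=roi
    o[y0:y1,x0:x1]=m[y0:y1,x0:x1]; return o
def big(m):
    c,_=cv2.findContours(m,cv2.RETR_EXTERNAL,cv2.CHAIN_APPROX_NONE); return max(c,key=cv2.contourArea)
E
python3 - <<'E'
from h import *
s=viewer.snapshot("top"); im=s["image"][:,:,::-1]
# wheel outer ring (dark)
d=mask(s,(0,0,0),(180,255,60),(95,228,190,318)); c=big(d); (w,r)=cv2.minEnclosingCircle(c); e=cv2.fitEllipse(cv2.convexHull(c)); print("ring",w,r,e, ray(s,[e[0]],.108))
m=mask(s,(20,80,60),(40,255,255),(410,205,455,245)); c=big(m); print("brass",cv2.boundingRect(c),cv2.minAreaRect(c))
m=mask(s,(100,120,60),(130,255,255),(180,265,240,320)); c=big(m); print("jaw",cv2.boxPoints(cv2.minAreaRect(c)).tolist())
m=mask(s,(0,0,120),(180,25,255),(180,245,310,350))
a=cv2.resize(im[225:350,80:310],None,fx=3.4,fy=3.4,interpolation=cv2.INTER_CUBIC); b=cv2.resize(im[205:250,410:455],None,fx=6,fy=6,interpolation=cv2.INTER_CUBIC)[:, :270]
cv2.imwrite("pics/a.png",a[:, :800]); 
o=np.zeros((a.shape[0]+0,0,3),np.uint8)
cv2.imwrite("pics/b.png",b)
E
```

```text
ring (137.0635528564453, 271.3410949707031) 42.22249984741211 ((137.8783721923828, 272.6277770996094), (76.66620635986328, 82.59696960449219), 77.77912139892578) [[0.53948987 0.21180725 0.108     ]]
brass (419, 215, 27, 22) ((431.6346130371094, 225.173095703125), (19.807729721069336, 24.318401336669922), 78.69007110595703)
jaw [[189.50003051757812, 302.5], [199.50003051757812, 272.5], [223.20004272460938, 280.4000244140625], [213.20004272460938, 310.4000244140625]]
```

View pics/a.png

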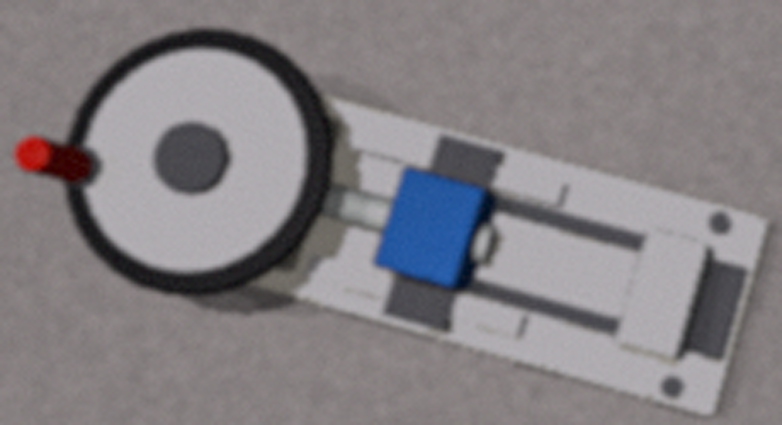

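View pics/b.png

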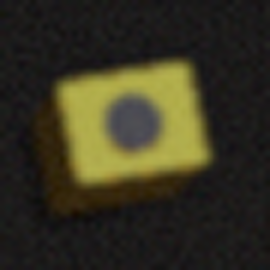

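The wheel, jaw with its round nose, stop and channel are clear in the fixture crop, and the fixture's end corners are at crop (768,220) and (712,413). The block's top corners are at crop (55,82), (190,62), (212,160) and (78,185), so its long side runs roughly along world y.

```bash
cat >> h.py <<'E'
E
python3 - <<'E'
from h import *
s=viewer.snapshot("top")
a=lambda p:np.array(p)/3.4+[80,225]
W=ray(s,[[137.9,272.6]],.108)[0][:2]
E=ray(s,a([[768,220],[712,413]]),.03)[:,:2]; em=E.mean(0); v=W-em; L=np.linalg.norm(v)
print("W",W,"end",E,"L(280)",L, "width",np.linalg.norm(E[0]-E[1]))
e=E[0]-E[1]; print("yaw from v",np.arctan2(v[1],v[0])-np.pi/2,"from edge",np.arctan2(e[1],e[0]))
th=np.arctan2(v[1],v[0])-np.pi/2
R=np.array([[np.cos(th),-np.sin(th)],[np.sin(th),np.cos(th)]]); O=(W+em)/2-R@[0,-40]
f=lambda px,z:(ray(s,px,z)[:,:2]-O)@R
print("O",O,th)
print("jawtop front",f(a([[490,195],[460,287]]),.075).round(4).tolist(),"nose",f(a([[492,243]]),.052).round(4))
print("stop top front",f(a([[645,235],[618,338]]),.08).round(4).tolist())
print("rail ends",f(a([[565,185],[522,325]]),.04).round(4).tolist())
hd=ray(s,a([[36,154]]),.161)[0][:2]; print("handle",hd,np.linalg.norm(hd-W),np.arctan2(*(hd-W)[::-1]))
c=ray(s,np.array([[55,82],[190,62],[212,160],[78,185]])/6.+[410,205],.054)[:,:2]
l=(c[0]-c[1]+c[3]-c[2])/2; print("brass",c.mean(0),np.linalg.norm(l),np.linalg.norm((c[0]-c[3]+c[1]-c[2])/2),"yaw y-axis",np.arctan2(l[1],l[0])-np.pi/2, 'spot',ray(s,np.array([[133,122]])/6.+[410,205],.054))
# side view spot/handle check
s2=viewer.snapshot("side")
for lo,hi,n in [((0,150,60),(8,255,255),"red")]:
    m=mask(s2,lo,hi,(215,370,250,405)); x,y,w,h=cv2.boundingRect(big(m)); print(n,x,y,w,h, proj(s2,[*hd,.161]),proj(s2,[*W,.108]))
m=mask(s2,(20,80,40),(40,255,255),(340,190,370,225)); print(cv2.boundingRect(big(m)),proj(s2,[*c.mean(0),.054]))
E
```

```text
W [0.53953766 0.21177379] end [[ 0.51980016 -0.07090899]
 [ 0.41769047 -0.04278174]] L(280) 0.2777909441061126 width 0.1059128458022451
yaw from v -0.2576826143801265 from edge -0.2687949367101108
O [10.6977561  38.75678971] -0.2576826143801265
jawtop front [[0.0243, -40.0007], [-0.0248, -39.9999]] nose [[ 1.50000e-03 -4.00039e+01]]
stop top front [[0.0253, -40.0846], [-0.0281, -40.086]]
rail ends [[0.0417, -40.03], [-0.0354, -40.0295]]
handle [0.53611703 0.2680652 ] 0.056395243984706724 1.6314882084981608
brass [ 0.63619314 -0.30045262] 0.04141426713146665 0.031697786378290696 yaw y-axis 0.17364834922372796 spot [[ 0.63621854 -0.30023397  0.054     ]]
red 225 381 14 19 [[231.2947875  382.73538171]] [[255.61274745 367.76883382]]
(347, 195, 17, 23) [[356.21377934 200.6013984 ]]
```

```bash
cat >> h.py <<'E'
W=np.array([.5395,.2118]); TH=-.260
RF=np.array([[np.cos(TH),-np.sin(TH)],[np.sin(TH),np.cos(TH)]]); O=W-RF@[0,.0990]
def fx(x,y): return O+RF@[x,y]
def tofx(p): return (np.asarray(p)[...,:2]-O)@RF
def ik(p,yaw):
    r=[(np.abs(np.array(q)[6]),y) for y in (yaw,yaw-np.pi,yaw+np.pi) if (q:=arm.inverse_kinematics(list(p),[np.pi,0,y])) is not None]
    return min(r)[1]
def st(): 
    o=arm.observe(); print({k:np.round(o[k],3).tolist() for k in("clock","tool_pos","tcp_rot","force","width","finger_force")})
E
python3 - <<'E'
from h import *
s=viewer.snapshot("top"); a=lambda p:np.array(p)/3.4+[80,225]
P=a([[640,240],[495,205],[615,325],[480,287]])
for z in(.03,.04): print(z,tofx(ray(s,P,z)).round(4).tolist())
# intensity profile across channel at fixture y=-.09 and -.075, z=.04
g=cv2.cvtColor(s["image"],cv2.COLOR_RGB2GRAY).astype(np.float32)
for y in(-.095,-.075):
    X=np.arange(-.036,.0361,.002); px=proj(s,[[*fx(x,y),.04] for x in X]).astype(np.float32)
    v=cv2.remap(g,px[:,0],px[:,1],cv2.INTER_LINEAR).ravel(); print(y,[(int(x*1000),int(k)) for x,k in zip(np.round(X,3),v)])
b=[.6362,-.3003]
yaw=ik([*b,.33],.174-np.pi/2); print("yaw",yaw)
arm.grip(.07)
arm.move_pose([*b,.27],[np.pi,0,yaw]); 
print(arm.move_straight([*b,.195],rate=.12,f_stop=12)); st()
arm.grip(.0,50); st()
arm.move_straight([*b,.30],rate=.2); st()
E
```

```text
0.03 [[0.0251, -0.1156], [0.0224, -0.0343], [-0.0219, -0.1156], [-0.0218, -0.0398]]
0.04 [[0.0246, -0.1171], [0.0219, -0.0366], [-0.0218, -0.117], [-0.0218, -0.042]]
-0.095 [(-36, 172), (-34, 173), (-32, 173), (-30, 171), (-28, 151), (-26, 110), (-24, 81), (-22, 77), (-20, 87), (-18, 125), (-16, 163), (-14, 172), (-12, 172), (-10, 172), (-8, 172), (-6, 174), (-4, 173), (-2, 172), (0, 172), (2, 173), (4, 174), (6, 173), (8, 171), (10, 173), (12, 173), (14, 173), (16, 169), (18, 141), (20, 93), (22, 73), (24, 75), (26, 86), (28, 122), (30, 159), (32, 172), (34, 173), (36, 173)]
-0.075 [(-36, 175), (-34, 173), (-32, 173), (-30, 173), (-28, 160), (-26, 122), (-24, 85), (-22, 74), (-20, 82), (-18, 119), (-16, 160), (-14, 172), (-12, 172), (-10, 173), (-8, 172), (-6, 171), (-4, 172), (-2, 172), (0, 173), (2, 172), (4, 172), (6, 173), (8, 173), (10, 174), (12, 172), (14, 175), (16, 169), (18, 143), (20, 99), (22, 73), (24, 76), (26, 85), (28, 121), (30, 162), (32, 173), (34, 174), (36, 174)]
yaw -4.53838898038469
False
{'clock': 3.208, 'tool_pos': [0.637, -0.3, 0.196], 'tcp_rot': [3.141, 0.0, 1.745], 'force': [0.403, 0.804, -0.313], 'width': 0.07, 'finger_force': 0.0}
{'clock': 3.642, 'tool_pos': [0.636, -0.3, 0.196], 'tcp_rot': [3.141, 0.001, 1.745], 'force': [-0.695, 0.185, 6.601], 'width': 0.031, 'finger_force': 50.952}
{'clock': 4.317, 'tool_pos': [0.636, -0.3, 0.299], 'tcp_rot': [-3.14, -0.001, 1.745], 'force': [-0.324, 0.522, -4.566], 'width': 0.032, 'finger_force': 49.891}
```

```bash
python3 - <<'E'
from h import *
p=fx(.0007,-.1)
yaw=ik([*p,.30],TH-np.pi/2)
arm.move_pose([*p,.31],[np.pi,0,yaw]); st()
arm.move_straight([*p,.245],rate=.12); 
for n in("top","side"):
    s=viewer.snapshot(n); q=proj(s,[*p,.08])[0].astype(int); im=s["image"][max(q[1]-60,0):q[1]+60,q[0]-80:q[0]+80,::-1]
    im=cv2.resize(im,(480,360),interpolation=cv2.INTER_CUBIC); A=im if n=="top" else np.vstack([A,im]) 
cv2.imwrite("pics/c.png",cv2.resize(A,(400,600))); st()
E
```

```text
{'clock': 5.642, 'tool_pos': [0.49, 0.018, 0.31], 'tcp_rot': [3.141, 0.0, 1.31], 'force': [0.587, -0.506, -3.33], 'width': 0.031, 'finger_force': 49.855}
{'clock': 6.433, 'tool_pos': [0.49, 0.019, 0.246], 'tcp_rot': [3.14, -0.001, 1.311], 'force': [-0.543, 0.478, -3.376], 'width': 0.032, 'finger_force': 49.849}
```

View pics/c.png

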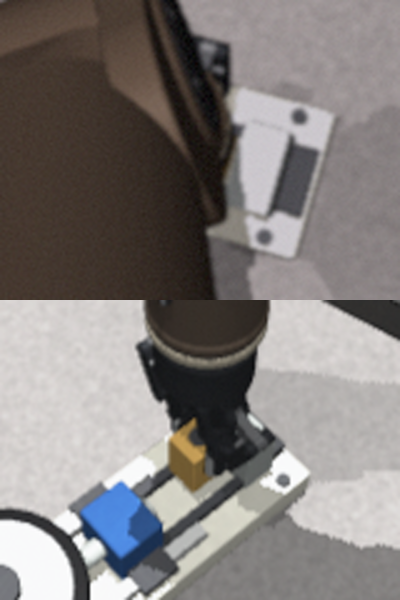

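In the top half of this picture the arm hides the block. In the side half, at about (190,455), the block hangs upright over the channel, between the jaw and the stop and square to the rails. Next I lower it with a force stop and release it.

```bash
python3 - <<'E'
from h import *
o=arm.observe(); p=fx(.0007,-.1)
print(arm.move_straight([*p,.2205],rate=.04,f_stop=10)); st()
E
```

```text
True
{'clock': 7.0, 'tool_pos': [0.489, 0.019, 0.222], 'tcp_rot': [-3.141, 0.001, 1.311], 'force': [-2.47, 0.226, 8.272], 'width': 0.032, 'finger_force': 51.524}
```

It stopped at z = 0.222, the height expected for the block on the bed; the rail tops would have stopped it 10 mm higher. I'll release it and retreat.

```bash
python3 - <<'E'
from h import *
p=arm.observe()["tool_pos"]
arm.grip(.06); arm.move_straight([p[0],p[1],.34],rate=.2)
hd=W+.058*np.array([np.cos(1.6315),np.sin(1.6315)])
best=ik([*hd,.36],0.3); yaw=best
arm.move_pose([*hd,.36],[np.pi,0,yaw]); st(); print(arm.observe()["joints"])
out=[]
for n in("top","side"):
    s=viewer.snapshot(n); cv2.imwrite(f"pics/d_{n}.png",s["image"][:,:,::-1])
    q=proj(s,[*fx(0,-.08),.08])[0].astype(int); im=s["image"][q[1]-50:q[1]+50,q[0]-75:q[0]+75,::-1]
    out.append(cv2.resize(im,(450,300),interpolation=cv2.INTER_CUBIC))
cv2.imwrite("pics/d.png",np.vstack(out))
E
```

```text
{'clock': 9.442, 'tool_pos': [0.536, 0.269, 0.359], 'tcp_rot': [-3.141, -0.002, -2.844], 'force': [-0.506, -0.885, 0.115], 'width': 0.06, 'finger_force': 0.0}
[ 3.05572415e-04  5.75343792e-01 -8.37913348e-01  1.64468821e+00
  4.62701523e-01  1.13355256e+00  9.09558366e-01]
```

View pics/d.png

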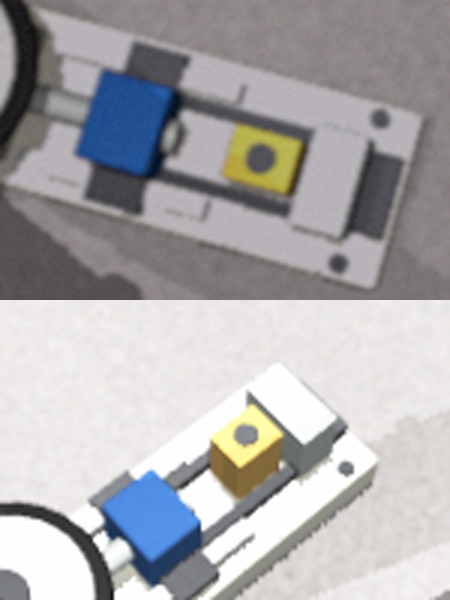

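The block stands upright in the channel, at about (262,157) in the top half of the picture, with gaps to the stop and the nose. Next I grip the handle and try a short arc.

```bash
cat >> h.py <<'E'
import json
def rd(n=4):
    F=[]
    for _ in range(n): arm.wait(.03); F.append(arm.observe()["force"])
    return np.mean(F,0)
def seg(ph,C,z,R=.058,rate=.05,n=4):
    """move the handle to angle ph about C; returns standing resist (tangential), radial force"""
    u=np.array([np.cos(ph),np.sin(ph)]); arm.move_straight([*(C+R*u),z],rate=rate)
    F=rd(n); t=np.array([u[1],-u[0]]); F2=F[:2]-B[:2]
    return -F2@t, F2@u, F[2]-B[2]
B=np.zeros(3)
E
python3 - <<'E'
import h; from h import *
p=arm.observe()["tool_pos"]
print(arm.move_straight([p[0],p[1],.297],rate=.1,f_stop=12)); B=rd(6); 
arm.grip(0,70); st(); h.B=B; json.dump(B.tolist(),open("B.json","w"))
q=arm.observe()["tool_pos"]; print("phi",np.arctan2(q[1]-W[1],q[0]-W[0]),np.hypot(*(np.array(q[:2])-W)), rd())
ph=1.6315
for i in range(5):
    ph-=.15; r=seg(ph,W,.297); q=arm.observe()["tool_pos"]; print(round(ph,3),np.round(r,2),np.round(q,4),arm.observe()["width"].round(4),round(arm.observe()["clock"],2))
E
```

```text
False
{'clock': 10.992, 'tool_pos': [0.535, 0.271, 0.298], 'tcp_rot': [3.137, 0.002, -2.839], 'force': [-1.669, 8.283, 1.238], 'width': 0.016, 'finger_force': 68.158}
phi 1.640179549496983 0.05970903117153087 [-2.17969259  8.41411101  1.05124876]Traceback (most recent call last):
  File "<stdin>", line 8, in <module>
AttributeError: 'float' object has no attribute 'round'
```

```bash
python3 - <<'E'
import h; from h import *
h.B=np.array(json.load(open("B.json")))
ph=1.6315-.15
L=[]
for i in range(10):
    ph-=.15; r=seg(ph,W,.297,n=2); o=arm.observe(); q=np.array(o["tool_pos"]); d=q[:2]-W
    print(round(ph,3),np.round(r,1),"rad",round(np.hypot(*d)*1e3,1),"phi",round(np.arctan2(d[1],d[0]),3),round(o["width"],4),round(o["clock"],2))
E
```

```text
1.332 [3.1 5.8 1.8] rad 59.9 phi 1.35 0.0163 11.97
1.182 [3.2 5.3 1.1] rad 59.9 phi 1.203 0.0162 12.37
1.032 [3.2 5.3 0.1] rad 59.7 phi 1.054 0.016 12.76
0.882 [3.4 5.2 0.2] rad 59.5 phi 0.905 0.0166 13.15
0.732 [3.1 5.1 0.5] rad 59.3 phi 0.755 0.0162 13.54
0.582 [4.  4.5 0.9] rad 59.1 phi 0.605 0.0163 13.93
0.432 [3.2 3.9 0.4] rad 58.8 phi 0.453 0.0163 14.32
0.282 [3.9 3.2 2. ] rad 58.6 phi 0.303 0.016 14.72
0.132 [5.3 1.3 4. ] rad 58.3 phi 0.149 0.0163 15.11
-0.018 [3.9 0.4 5.8] rad 58.0 phi -0.007 0.0166 15.5
```

```bash
python3 - <<'E'
import h; from h import *
from scipy.optimize import least_squares
h.B=np.array(json.load(open("B.json")))
C=W+[0,.0018]; ph=-.018; Q=[];
for i in range(10):
    ph-=.2; r=seg(ph,C,.297,n=2,rate=.06); o=arm.observe(); q=np.array(o["tool_pos"]); d=q[:2]-C; Q.append(q[:2].tolist())
    print(round(ph,3),np.round(r,1),"rad",round(np.hypot(*d)*1e3,1),"phi",round(np.arctan2(d[1],d[0]),3),round(o["clock"],2))
old=[(59.9,1.35),(59.9,1.203),(59.7,1.054),(59.5,.905),(59.3,.755),(59.1,.605),(58.8,.453),(58.6,.303),(58.3,.149),(58.,-.007)]
P=np.array([W+a*1e-3*np.array([np.cos(b),np.sin(b)]) for a,b in old]+Q)
f=least_squares(lambda c:np.hypot(*(P-c[:2]).T)-c[2],[*C,.058]); print(f.x,np.abs(f.fun).max())
f=least_squares(lambda c:np.hypot(*(P-c[:2]).T)-.058,[*C]); print(f.x,np.abs(f.fun).max())
json.dump([*f.x,ph],open("C.json","w"))
E
```

```text
-0.218 [ 2.4 -0.3  6.6] rad 58.0 phi -0.21 15.88
-0.418 [ 1.8 -0.9  6.5] rad 57.8 phi -0.411 16.29
-0.618 [ 2.2 -2.4  7.4] rad 57.7 phi -0.611 16.7
-0.818 [ 1.7 -2.1  5.7] rad 57.6 phi -0.811 17.11
-1.018 [ 1.8 -3.2  6.6] rad 57.4 phi -1.011 17.52
-1.218 [ 2.  -3.9  7. ] rad 57.4 phi -1.211 17.93
-1.418 [ 1.5 -3.8  5.6] rad 57.3 phi -1.411 18.33
-1.618 [ 0.7 -3.8  5.8] rad 57.3 phi -1.611 18.74
-1.818 [ 1.  -3.6  5.3] rad 57.3 phi -1.81 19.15
-2.018 [ 1.3 -3.7  5.7] rad 57.4 phi -2.008 19.56
[0.53972552 0.2139814  0.05772583] 0.00010514373240922553
[0.53939457 0.21407722] 0.00029570988173684837
```

```bash
python3 - <<'E'
import h; from h import *
h.B=np.array(json.load(open("B.json")))
*C,ph=json.load(open("C.json")); C=np.array(C)
def go(dp,rate):
    global ph
    ph-=dp; u=np.array([np.cos(ph),np.sin(ph)]); t=np.array([u[1],-u[0]]); arm.move_straight([*(C+.058*u),.297],rate=rate)
    f=[]
    for k in range(4):
        o=arm.observe(); F=np.array(o["force"])[:2]-h.B[:2]; d=np.array(o["tool_pos"])[:2]-C; f.append((round(-F@t,1),round(F@u,1),round((np.arctan2(d[1],d[0])-ph)*58,2))); arm.wait(.06)
    print(round(ph,3),rate,f,round(o["clock"],2))
go(.2,.06);go(.2,.06);go(.1,.02);go(.05,.02);go(.05,.02);go(.1,.02);go(.2,.02)
json.dump([*C,ph],open("C.json","w"))
E
```

```text
-2.218 0.06 [(np.float64(1.3), np.float64(-2.5), np.float64(0.75)), (np.float64(1.8), np.float64(-2.9), np.float64(0.78)), (np.float64(1.7), np.float64(-2.6), np.float64(0.78)), (np.float64(0.3), np.float64(-2.4), np.float64(0.78))] 20.08
-2.418 0.06 [(np.float64(1.8), np.float64(-2.0), np.float64(0.9)), (np.float64(1.4), np.float64(-1.6), np.float64(0.92)), (np.float64(2.7), np.float64(-1.6), np.float64(0.95)), (np.float64(1.7), np.float64(-1.7), np.float64(0.93))] 20.66
-2.518 0.02 [(np.float64(5.5), np.float64(-2.1), np.float64(1.97)), (np.float64(6.4), np.float64(-1.8), np.float64(1.97)), (np.float64(5.0), np.float64(-1.9), np.float64(1.98)), (np.float64(4.7), np.float64(-2.2), np.float64(1.98))] 21.33
-2.568 0.02 [(np.float64(6.2), np.float64(-0.6), np.float64(2.08)), (np.float64(6.5), np.float64(-1.3), np.float64(2.09)), (np.float64(6.0), np.float64(-2.8), np.float64(2.11)), (np.float64(6.6), np.float64(-2.0), np.float64(2.1))] 21.86
-2.618 0.02 [(np.float64(6.6), np.float64(-1.0), np.float64(2.08)), (np.float64(6.3), np.float64(-0.8), np.float64(2.09)), (np.float64(5.9), np.float64(-1.4), np.float64(2.09)), (np.float64(6.0), np.float64(-1.5), np.float64(2.09))] 22.38
-2.718 0.02 [(np.float64(5.7), np.float64(-1.0), np.float64(1.97)), (np.float64(6.5), np.float64(0.2), np.float64(1.95)), (np.float64(6.0), np.float64(-1.6), np.float64(1.95)), (np.float64(6.0), np.float64(0.1), np.float64(1.96))] 23.06
-2.918 0.02 [(np.float64(5.9), np.float64(0.1), np.float64(1.9)), (np.float64(7.0), np.float64(0.9), np.float64(1.91)), (np.float64(6.9), np.float64(0.7), np.float64(1.88)), (np.float64(6.6), np.float64(0.7), np.float64(1.89))] 24.02
```

Slow steps read a steady standing force of about 6 N when free. I'll continue that way until it reaches about 5 N above free.

```bash
python3 - <<'E'
import h; from h import *
h.B=np.array(json.load(open("B.json")))
*C,ph=json.load(open("C.json")); C=np.array(C); L=[]; hit=0
while ph>1.6315-9.9 and arm.observe()["clock"]<60:
    free=6.2 if len(L)<8 else np.median(L)
    st_=.1 if not hit else .05
    ph-=st_; r=seg(ph,C,.297,rate=.02,n=3 if not hit else 5)[:2]; ex=r[0]-free
    print(round(ph,2),np.round(r,1),round(free,1),end="; ")
    if ex>2.2: hit=1
    if hit==0: L.append(r[0])
    if ex>3.8: break
print(); st(); json.dump([*C,ph],open("C.json","w")); json.dump(L,open("L.json","w"))
E
```

```text
-3.02 [5.8 1.2] 6.2; -3.12 [6.6 1.5] 6.2; -3.22 [6.2 1.8] 6.2; -3.32 [6.  2.3] 6.2; -3.42 [5.9 2.6] 6.2; -3.52 [6.3 2.2] 6.2; -3.62 [5.8 1.8] 6.2; -3.72 [6.5 2.3] 6.2; -3.82 [6.1 2. ] 6.1; -3.92 [6.  2.2] 6.1; -4.02 [5.2 2. ] 6.0; -4.12 [5.4 1.8] 6.0; -4.22 [5.8 1.6] 6.0; -4.32 [5.8 1.3] 6.0; -4.42 [6.  1.4] 6.0; -4.52 [5.6 1.1] 6.0; -4.62 [5.5 1.6] 6.0; -4.72 [5.7 1.4] 5.9; -4.82 [5.4 1. ] 5.9; -4.92 [5.7 0.8] 5.8; -5.02 [6.  0.9] 5.8; -5.12 [5.7 1. ] 5.8; -5.22 [6.  0.5] 5.8; -5.32 [7.4 0.8] 5.8; -5.42 [8.4 0.8] 5.9; -5.47 [8.6 0.5] 5.9; -5.52 [9.1 0.6] 5.9; -5.57 [9.3 0.5] 5.9; -5.62 [10.1  1.1] 5.9; 
{'clock': 39.45, 'tool_pos': [0.583, 0.252, 0.298], 'tcp_rot': [3.138, -0.001, -2.839], 'force': [-5.581, 9.712, 8.603], 'width': 0.017, 'finger_force': 70.466}
```

```bash
python3 - <<'E'
import h; from h import *
h.B=np.array(json.load(open("B.json")))
*C,ph=json.load(open("C.json")); C=np.array(C)
for i in range(3):
    ph-=.05; r=seg(ph,C,.297,rate=.02,n=6)[:2]; print(round(ph,2),np.round(r,1))
    if r[0]>10.75: break
st()
# unload hand: go to where the handle actually is, so that letting go has no side push
arm.grip(.06); st()
p=arm.observe()["tool_pos"]; arm.move_straight([p[0],p[1],.40],rate=.12); st()
out=[]
for n in("top","side"):
    s=viewer.snapshot(n); q=proj(s,[*fx(0,-.08),.08])[0].astype(int); im=s["image"][q[1]-60:q[1]+60,max(q[0]-190,0):q[0]+60,::-1]
    out.append(cv2.resize(im,(600,300),interpolation=cv2.INTER_CUBIC))
    cv2.imwrite(f"pics/e_{n}.png",s["image"][:,:,::-1])
cv2.imwrite("pics/e.png",np.vstack(out))
E
```

```text
-5.67 [10.4  1.1]
-5.72 [10.8  1.6]
{'clock': 40.433, 'tool_pos': [0.587, 0.248, 0.298], 'tcp_rot': [3.137, -0.0, -2.838], 'force': [-4.981, 10.755, 6.843], 'width': 0.016, 'finger_force': 70.3}
{'clock': 40.925, 'tool_pos': [0.589, 0.245, 0.297], 'tcp_rot': [-3.141, -0.0, -2.842], 'force': [-0.187, -0.272, -0.623], 'width': 0.06, 'finger_force': 0.0}
{'clock': 41.933, 'tool_pos': [0.588, 0.244, 0.399], 'tcp_rot': [-3.141, -0.001, -2.842], 'force': [0.309, -0.208, 0.691], 'width': 0.06, 'finger_force': 0.0}
```

View pics/e.png

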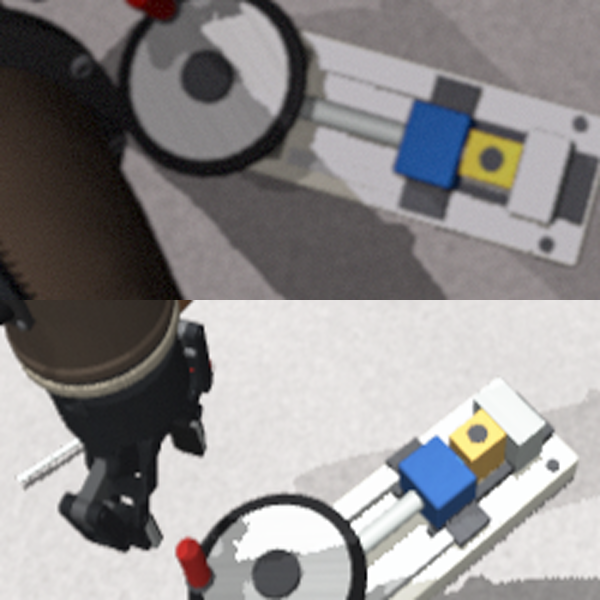

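The picture shows the block at (490,160), held between the jaw and the stop, with the gripper clear of everything. The wheel went firm at 4.9 to 5.0 N above free.

```bash
python3 -c "
from cell import arm
print(arm.sign_off())"
```

```text
the job is handed in; nothing more can be done
None
```

The smallest brass block is clamped upright against the stop, with the wheel left about 4.9 N firmer than when it ran free, and I handed the job in at about 42 s; the other two workpieces were not touched.

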